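# Fold back the cupboard's bifold door and scan the bottle inside

## Robot

A 6-joint arm with a two-finger parallel gripper is mounted at the origin on a cart in front of the work surface, level with it; the furniture and walls round the work are solid. World frame = base frame: x ahead of the robot, y to its left, z up, the work surface at z = 0. Lengths are in m, angles in degrees, forces in N, time in s.
With the tool pointing down it reaches from about 0.325 to 0.875 m from the base axis. Payload 4.4 kg.
Tool frame: the origin (TCP) lies midway between the tips of the shut fingers; the grasp point (between the pads) lies 19 mm behind it; z points along the fingers, y is the direction in which the jaws open and shut (so a half turn about z gives the same grasp; the last joint's range is limited). The gripper opens to 85 mm and grips with 20 to 120 N. Pads are 22 mm wide; open, the fingers measure 114 mm over their backs; the gripper's body (76 mm by 85 mm) begins 54 mm behind the grasp point. The pads swing forward as they close: fully open they stand 13 mm farther back than shut.
Start: joints at [-71.935, 11.837, 88.321, -0, 79.842, -8.623], TCP at [0.258, -0.514, 0.231] pointing down, gripper open.
Joint ranges: [-156.59, 156.59], [-49.26, 127.26], [12.9, 141.05], [-63.56, 243.56], [4.71, 150.69], [-161.64, 161.64]. Speed limits (degrees/s): [159.86, 159.86, 180, 180, 180, 180].

## Interface

Orientations are given as a 3x3 rotation matrix whose columns are the frame's x, y, z axes.
In Python, from bench import bot, snapshot, models gives the robot as it stands. The module is installed in compiled form; this text tells all that it offers.
- The arm moves only by the shell command python3 -m jog 'ROWS' [FORCE]. ROWS is JSON, a list of rows, each a list of 3 entries, a list of its own where there are three numbers: the shift along the tool's x, y, z in m, then the turn about the tool's z in rad, then the finger opening in m, from 0 to 0.0854. A call has 1 to 8 rows; each row is the pose to reach, as a shift and turn from the pose commanded when the call began, along the tool's axes at that moment; what a row does not reach only later rows make up. A row lasts 1/8 s, in which the tool goes at most 62.5 mm and 10.7 degrees, less where a joint would pass 70% of its speed; a pose out of reach is approached as far as the arm can. A call with a gripper value outside its range is refused whole. The fingers move at their own pace and stop on an object; FORCE is the grip in N (left out, the last holds). Time passes only in rows, so rows that repeat a pose let the fingers close. It gives the time, the measured TCP pose, the force and the opening at its end, in the units of the state.
- bot.observe(): the state, without advancing time (a new reading comes with each control period).
- snapshot(name): name is "side" or "top" or "wrist"; returns a dict with "img" (420x560x3 uint8, blue, green, red), "z_map" (420x560 float32, m along the optical axis (not along the pixel's ray), 0 where there is no reading), "K" (3x3 intrinsics, pixels), "pose" (4x4, takes a point from camera to world coordinates). Camera axes: x right, y down, z forward; pixel columns grow to the right and rows downward; lengths in m; the calibration is good to about 2 mm. A picture is of the moment at which its call begins.
- bot.close_job(): hands the job in, once; it reports no verdict.
Trained networks look in a picture, given as the dict that the camera call returned (one of the last four; its "shot" number tells which), for a name from the list of things; names that differ only in an ending like _2 or _b are one class to them, and where a whole thing is asked for, a point or a joint stands for the part that bears it (a point fixed in the world has none). Each returns a list of dicts, best first, with "conf" (0 to 1); they miss things now and then, are a little off and sometimes report something else, mostly with a low value. They report only what shows in the picture. A call takes as long as a camera call. They do not tell look-alikes from the thing itself.
- models.outline_of(picture, name): "pixels" (420x560 bool, what is visible of it).
- models.mark_of(picture, name): "centre" ([x, y, z] in m, in the coordinates of the camera as it stood for that picture, good to about 4 mm: a listed point, or the origin of a listed thing).
The state is a dict: "clock": time; "joint_pos": joint angles; "dq": joint speeds; "joint_efforts": joint torques, N m; "eef_pos": TCP position; "tool_rot": TCP orientation; "wrist_force": force on the tool from outside, world axes, zero at the start; "ft_torque": the same for the moment, N m; "gripper_width": finger opening in m.
Only numpy, scipy, OpenCV 4.12 (cv2) and the standard library are available. Lean on these libraries where they do the work, as an engineer would, in place of code of your own. Each camera call takes 0.05 s, during which the arm holds its last target.

## Task

Gently push the cupboard's bifold door at its fold, by the yellow post, until both panels are fully folded together at the right jamb. Then take the bar-shaped scanner from its mat, point its window at the middle of the bar code label on the bottle in the cupboard, about 12 cm off, and hold it steady there for two seconds. Lay the scanner back level on its mat, leaving the door folded back and the bottle and the other things undisturbed.

Things in the scene. Friction and masses are not known exactly. Their poses are not given: they have to be found in the camera images.
- cupboard_side (a point): Middle of the left-hand (+y) outer side of the fixed white bench cupboard, 120 mm above the worktop; its axes are the cupboard's: z up, -x out of its open front, towards the robot. The cupboard is 180 deep (x, 90 either side of this point) x 320 wide (y, from this point to -0.320) x 237 high; inner floor 22 mm above the worktop.
- bifold (a joint): Angle q in rad of the bifold door's right panel from the closed plane: 0 closed flat, 1.48 fully folded (stop). Starts ajar, 0.45 to 0.75. In the cupboard's axes the fold stands -0.128 sin q in x and +0.128 cos q in y from the jamb hinge: opening brings it out towards the robot and to the right. Stays where it is left; 1 to 5 N at the fold moves it, the more the flatter the door.
- jamb_hinge (a point): Upright axis of the right panel's hinge at the cupboard's right jamb, at the panel's top, 222 mm above the worktop: 0.100 in -x and 0.288 in -y from cupboard_side, in the cupboard's axes. Two blue panels, each 128 wide and 11 thick, from 22 to 222 above the worktop, are hinged together at the fold; the left one's free edge runs along a straight track through this axis.
- fold_post (a point): Middle of the yellow round post on top of the fold hinge: 22 mm in diameter (25 at the head), 46 long, standing on the fold axis from 223 to 269 mm above the worktop; this point is at 246. It can be pushed from any side by fingers held above the panel tops (222) and the cupboard's top (237).
- label (a point): Middle of the bar code label (black bars on white, 57 wide along the curve, 50 high) on the side that faces out of the cupboard of a loose white screw-cap bottle, 101 diameter, 191 high, about 0.4 kg, standing on the cupboard's floor: 52 mm from the bottle's upright axis, 85 above its underside, 107 above the worktop. Axes: z up, -x out of the label.
- mat: Fixed black rubber mat, 220 (x) x 130 (y) x 3 thick, on which the scanner lies lengthwise; origin: centre of its underside, on the worktop.
- scanner: Loose bar-shaped hand scanner, 164 long (x from -0.084 to +0.080), about 0.2 kg, lying flat; origin: on its underside, near mid-length; z up, +x to the scanning window. Grey body 36 wide and 32 high (x -0.078 to +0.036), where it is gripped across the width (a good place is x = 0, near the balance point); black head 48 wide and 36 high in front (x +0.036 to +0.078). It can be gripped from above.
- window (a point): Centre of the scanning window in the scanner's nose: 80 mm ahead of the scanner's origin, 18 mm above its underside. Axes as the scanner's; the line of sight runs from here along +x.
- sample_bottle: Bystander: loose small white bottle with blue cap, 47 diameter, 106 high; origin centre of underside.
- tape_roll: Bystander: loose roll of tape lying flat, 96 diameter, 25 high; origin centre of underside.
- timer: Bystander: loose white bench timer, 58 x 64 x 21; origin centre of underside.
There are look-alikes about, which are no part of the job. Of the things that look like the part that bears label, the larger one is meant.

How it is judged:
By the outcome, as a careful person would: the job done as asked, in the order asked, and still so for the second after the job is handed in, with the robot touching nothing.
It also fails if it takes over 72 s, if anything falls off the work surface, if the arm or the gripper's body presses on something with over 40 N, if the wrist force passes 120 N, or if a joint passes its speed limit or range.

## Working session

There is one attempt and no reset: what is moved stays moved. The work goes in short steps, Python scripts to look and compute and a shell command to move; the robot and the scene stay as the last step left them, time stands still between calls to the robot, and variables do not carry over. Pictures are saved under pics/ and viewed, and the job is handed in when it is done.

```bash
mkdir -p pics
cat > h.py <<'E'
from bench import bot, snapshot, models
import numpy as np, cv2
np.set_printoptions(precision=4,suppress=True)
def w(p,c):
    return (p["pose"]@np.append(c,1))[:3]
def pix(p,P):
    c=np.linalg.inv(p["pose"])@np.append(P,1); q=p["K"]@c[:3]; return q[:2]/q[2]
E
python3 - <<'E'
from h import *
s=bot.observe(); print(s["clock"],s["eef_pos"],s["tool_rot"],s["gripper_width"])
for n in ["side","top"]:
    p=snapshot(n); cv2.imwrite(f"pics/{n}0.png",p["img"]); print(n,p["pose"])
    for t in ["cupboard_side","jamb_hinge","fold_post","label","mat","scanner","window","sample_bottle","tape_roll","timer"]:
        try:
            for r in models.mark_of(p,t): print(t,round(r["conf"],2),w(p,r["centre"]),pix(p,w(p,r["centre"])))
        except Exception as e: print(t,e)
E
```

```text
0.0 [ 0.258  -0.513   0.2301] [[ 0.8935  0.4491 -0.0007]
 [ 0.4491 -0.8935  0.0022]
 [ 0.0003 -0.0023 -1.    ]] 0.08530043450859669
side [[-0.647  -0.3998  0.6493 -0.511 ]
 [-0.7625  0.3304 -0.5563  0.8833]
 [ 0.0079 -0.855  -0.5186  1.0272]
 [ 0.      0.      0.      1.    ]]
cupboard_side 0.73 [0.6985 0.2214 0.1176] [180.5118 236.4065]
jamb_hinge 0.97 [ 0.6029 -0.0661  0.2189] [273.2014 189.8607]
jamb_hinge 0.62 [ 0.4178  0.3686 -0.0014] [192.8713 338.5316]
fold_post 0.73 [0.5407 0.0379 0.2459] [259.8217 200.6754]
label 0.93 [0.6561 0.1327 0.1098] [212.7295 234.1722]
label 0.58 [0.4827 0.2842 0.0585] [204.3219 295.6664]
scanner 0.72 [0.4183 0.3687 0.0001] [192.6924 338.0502]
sample_bottle 0.65 [ 0.6651 -0.3083  0.0006] [312.2811 215.3454]
tape_roll 0.53 [ 0.6511 -0.4472 -0.0007] [341.2946 204.8869]
top [[ 0.1375 -0.9672  0.2135  0.3225]
 [-0.9905 -0.1343  0.0293 -0.044 ]
 [ 0.0004 -0.2155 -0.9765  1.2875]
 [ 0.      0.      0.      1.    ]]
jamb_hinge 0.81 [ 0.5997 -0.0665  0.2238] [298.6571 196.8947]
fold_post 0.97 [0.5398 0.044  0.2437] [256.5615 210.6642]
fold_post 0.45 [0.6535 0.1323 0.1073] [236.5973 181.3383]
label 0.73 [0.4891 0.2829 0.0571] [183.7808 228.2673]
label 0.54 [0.6551 0.1342 0.1071] [236.0811 180.8159]
mat 0.74 [ 0.4807 -0.3126 -0.0033] [364.0559 258.1819]
scanner 0.76 [ 0.4595 -0.3125  0.0001] [363.6511 264.4544]
window 0.73 [ 0.535  -0.295   0.0222] [361.8829 240.2885]
window 0.39 [ 0.5983 -0.0644  0.2255] [297.9153 197.1557]
sample_bottle 0.69 [ 0.6721 -0.31   -0.    ] [368.5279 202.2939]
tape_roll 0.63 [ 0.6525 -0.4456 -0.0022] [407.6402 213.3171]
timer 0.68 [ 0.536  -0.2911  0.0233] [360.8092 239.7596]
```

View pics/side0.png

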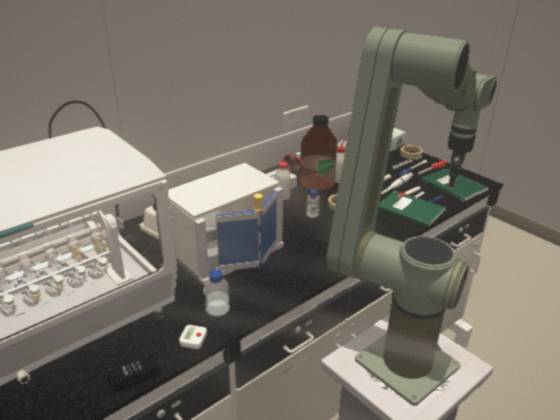

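View pics/top0.png

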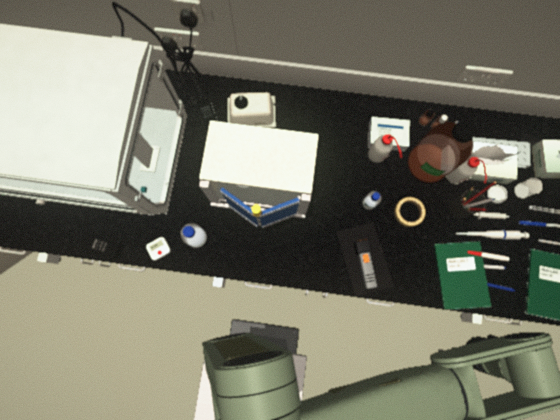

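Run:
```python
from h import *
p=cv2.imread("pics/top0.png");q=cv2.imread("pics/side0.png")
a=cv2.resize(p[215:305,320:440],(400,300),interpolation=3)
b=cv2.resize(p[110:230,190:350],(400,300),interpolation=3)
c=cv2.resize(q[160:325,140:360],(800,600),interpolation=3)[:300*2]
cv2.imwrite("pics/z1.png",np.hstack([a,b])); cv2.imwrite("pics/z2.png",c)
p=snapshot("top")
for t in ["scanner","mat"]:
    for r in models.outline_of(p,t):
        m=r["pixels"]; v,u=np.nonzero(m); 
        if len(u)<10: continue
        zc=p["z_map"][v,u]; Kc=p["K"]; C=np.c_[(u-Kc[0,2])/Kc[0,0]*zc,(v-Kc[1,2])/Kc[1,1]*zc,zc]
        W=C@p["pose"][:3,:3].T+p["pose"][:3,3]
        rect=cv2.minAreaRect((W[:,:2]*1000).astype(np.float32)); print(t,r["conf"],len(u),W.mean(0),rect,np.percentile(W[:,2],[5,50,95]))
# cupboard edges: points with z~0.237
v,u=np.mgrid[0:420,0:560]; zc=p["z_map"];Kc=p["K"]
C=np.stack([(u-Kc[0,2])/Kc[0,0]*zc,(v-Kc[1,2])/Kc[1,1]*zc,zc],-1)
W=C@p["pose"][:3,:3].T+p["pose"][:3,3]
m=(abs(W[...,2]-.237)<.006)&(u>180)&(u<340)&(v>100)&(v<230)&(zc>0)
n,l,st,_=cv2.connectedComponentsWithStats(m.astype(np.uint8)); k=1+st[1:,4].argmax()
print(cv2.minAreaRect((W[l==k][:,:2]*1000).astype(np.float32)))
print(p["K"])
```

```text
scanner 0.81 719 [ 0.4594 -0.3115  0.0336] ((434.5444030761719, -188.49200439453125), (165.4487762451172, 326.2015075683594), 10.89893913269043) [0.0053 0.0345 0.0407]
scanner 0.74 254 [ 0.6605 -0.3046  0.0723] ((523.1821899414062, -186.2609100341797), (46.15278244018555, 489.88507080078125), 49.28438186645508) [0.0073 0.074  0.1068]
mat 0.72 1858 [ 0.4843 -0.3104  0.007 ] ((432.5740966796875, -202.66444396972656), (218.66632080078125, 378.69219970703125), 23.372093200683594) [-0.0017  0.0029  0.0071]
((701.9447021484375, 61.354339599609375), (181.1728515625, 320.3431701660156), 0.0662725493311882)
[[387.5954   0.     277.4616]
 [  0.     387.5954 209.612 ]
 [  0.       0.       1.    ]]
```

View pics/z1.png

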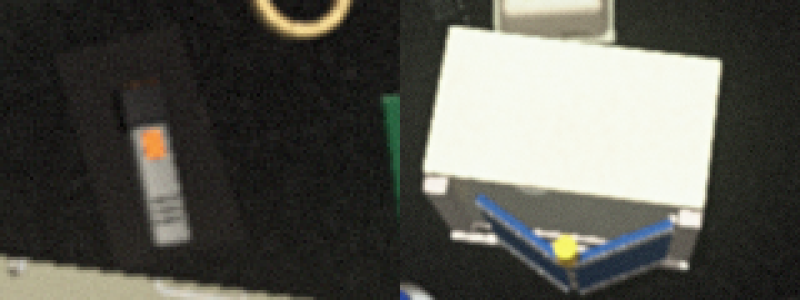

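View pics/z2.png

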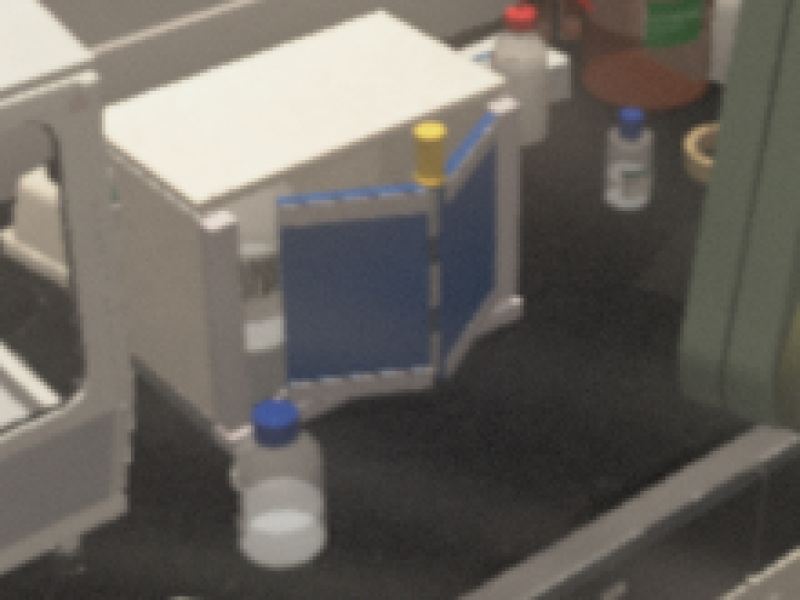

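```bash
cat >> h.py <<'E'
def to(*wps):
    "wps: (x,y,z,yawdeg of tool x). print tool shift and turn from current"
    s=bot.observe(); R=np.array(s["tool_rot"]); p=np.array(s["eef_pos"])
    yaw=np.degrees(np.arctan2(R[1,0],R[0,0]))
    print("t",round(s["clock"],2),"tcp",p,"yaw",round(yaw,2),"F",np.array(s["wrist_force"]),"w",round(s["gripper_width"],4),"q6",np.round(s["joint_pos"],1))
    for a in wps:
        d=R.T@(np.array(a[:3])-p); t=-(((a[3]-yaw)+180)%360-180) 
        print(a,"->",np.round(d,4),round(np.radians(t),3))
E
python3 - <<'E'
from h import *
to((.45,-.25,.36,27),(.585,.069,.34,28.6),(.575,.064,.250,28.6))
E
```

```text
t 1.25 tcp [ 0.2582 -0.5137  0.2313] yaw 26.69 F [0.2642 0.1771 0.9217] w 0.0854 q6 [-71.9  11.8  88.3   0.   79.8  -8.6]
(0.45, -0.25, 0.36, 27) -> [ 0.2898 -0.1495 -0.1287] -0.005
(0.585, 0.069, 0.34, 28.6) -> [ 0.5537 -0.3739 -0.1087] -0.033
(0.575, 0.064, 0.25, 28.6) -> [ 0.5425 -0.3739 -0.0187] -0.033
```

```bash
python3 -m jog '[[[0.04,-0.02,-0.04],0,0],[[0.09,-0.045,-0.07],0,0],[[0.14,-0.07,-0.09],0,0],[[0.19,-0.1,-0.11],0,0],[[0.24,-0.125,-0.12],0,0],[[0.29,-0.15,-0.13],0,0],[[0.29,-0.15,-0.13],0,0]]' 30
python3 - <<'E'
from h import *
p=snapshot("wrist"); cv2.imwrite("pics/w1.png",p["img"])
for t in ["scanner","window","mat","fold_post","jamb_hinge"]:
    for r in models.mark_of(p,t): print(t,round(r["conf"],2),w(p,r["centre"]),pix(p,w(p,r["centre"])))
to((.585,.069,.34,28.6),(.575,.064,.250,28.6))
E
```

```text
clock: 2.12
eef_pos: [0.4521, -0.2466, 0.3627]
tool_rot: [[0.891, 0.455, 0.003], [0.455, -0.891, -0.001], [0.002, 0.002, -1.0]]
wrist_force: [-0.6, -1.2, 0.5]
gripper_width: -0.0002
scanner 0.63 [ 0.46   -0.3147  0.    ] [321.8614 175.6855]
window 0.89 [ 0.5382 -0.288   0.0213] [334.8686 117.3049]
mat 0.85 [ 0.4794 -0.3091 -0.0016] [324.8592 161.7697]
t 2.42 tcp [ 0.4492 -0.2505  0.3607] yaw 26.56 F [0.1458 0.5079 0.5522] w 0.0002 q6 [-38.8   0.3  85.9  -0.   93.8  24.6]
(0.585, 0.069, 0.34, 28.6) -> [ 0.2644 -0.2251  0.0207] -0.036
(0.575, 0.064, 0.25, 28.6) -> [ 0.2533 -0.225   0.1108] -0.036
```

View pics/w1.png

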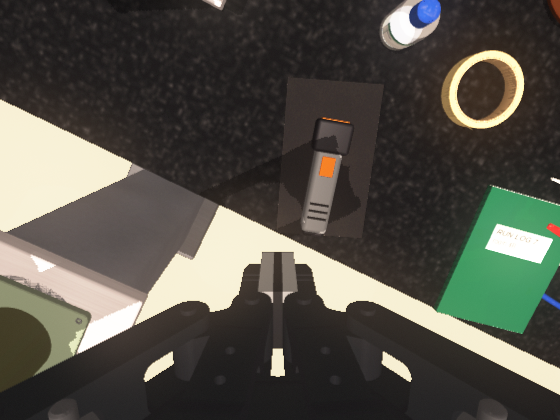

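The wrist view shows the scanner on its black mat, body about (322,185), window end at (335,119). Candidates: scanner is only this one; label bottle is the tall one in the cupboard (side px 213,234), the small bottle at (204,296) being the look-alike. Now I go to the post.

```bash
python3 -m jog '[[[0.04,-0.04,0],-0.01,0],[[0.085,-0.075,0],-0.03,0],[[0.13,-0.11,0],-0.036,0],[[0.175,-0.15,0.005],-0.036,0],[[0.22,-0.19,0.015],-0.036,0],[[0.264,-0.225,0.02],-0.036,0],[[0.264,-0.225,0.02],-0.036,0],[[0.264,-0.225,0.02],-0.036,0]]'
python3 - <<'E'
from h import *
p=snapshot("wrist"); cv2.imwrite("pics/w2.png",p["img"])
for t in ["fold_post","jamb_hinge"]:
    for r in models.mark_of(p,t): print(t,round(r["conf"],2),w(p,r["centre"]),pix(p,w(p,r["centre"])))
to((.575,.064,.250,28.6))
E
```

```text
clock: 3.42
eef_pos: [0.5847, 0.0689, 0.3408]
tool_rot: [[0.877, 0.48, -0.001], [0.48, -0.877, -0.001], [-0.001, 0.0, -1.0]]
wrist_force: [0.5, -0.5, -0.6]
gripper_width: -0.0004
jamb_hinge 0.77 [ 0.6028 -0.0659  0.22  ] [436.2936 261.0363]
t 3.58 tcp [0.5847 0.0683 0.3416] yaw 28.6 F [-0.0924 -0.036  -0.0441] w 0.0003 q6 [-1.7 10.  77.6 -0.  92.4 59.7]
(0.575, 0.064, 0.25, 28.6) -> [-0.0106 -0.0009  0.0916] -0.0
```

View pics/w2.png

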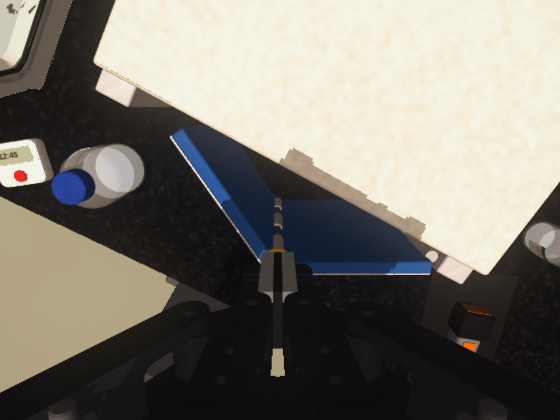

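```bash
python3 -m jog '[[[-0.008,0,0.03],0,0],[[-0.01,0,0.06],0,0],[[-0.01,0,0.08],0,0],[[-0.01,0,0.092],0,0],[[-0.01,0,0.092],0,0]]'
python3 - <<'E'
from h import *
to()
p=snapshot("side"); cv2.imwrite("pics/s2.png",cv2.resize(p["img"][140:280,150:330],(720,560),interpolation=3))
# pusher waypoint table: centre = post + d * (cos q, sin q)
H=np.array([.602,-.067]); 
W=[]
for q in np.arange(.5,1.49,.14):
    f=H+.128*np.array([-np.sin(q),np.cos(q)]); c=f+.024*np.array([np.cos(q),np.sin(q)]); W.append((*c.round(4),.25,round(np.degrees(q),1)))
to(*W)
E
```

```text
clock: 4.2
eef_pos: [0.5756, 0.0645, 0.2488]
tool_rot: [[0.877, 0.48, -0.001], [0.48, -0.877, -0.0], [-0.001, -0.001, -1.0]]
wrist_force: [0.5, -1.0, -0.3]
gripper_width: 0.0001
t 4.2 tcp [0.5756 0.0645 0.2488] yaw 28.68 F [ 0.5099 -1.009  -0.3027] w 0.0001 q6 [-2.2 11.6 86.5 -0.  82.  59.2]
t 4.25 tcp [0.5762 0.0647 0.2498] yaw 28.7 F [-0.0653  0.6255  0.5008] w -0.0001 q6 [-2.1 11.6 86.4  0.  82.  59.2]
(np.float64(0.5617), np.float64(0.0568), 0.25, np.float64(28.6)) -> [-0.0165 -0.     -0.0003] 0.002
(np.float64(0.5448), np.float64(0.05), 0.25, np.float64(36.7)) -> [-0.0346 -0.0022 -0.0003] -0.14
(np.float64(0.529), np.float64(0.0409), 0.25, np.float64(44.7)) -> [-0.0528 -0.0018 -0.0003] -0.279
(np.float64(0.5147), np.float64(0.0296), 0.25, np.float64(52.7)) -> [-0.0708  0.0013 -0.0003] -0.419
(np.float64(0.5021), np.float64(0.0165), 0.25, np.float64(60.7)) -> [-0.0882  0.0067 -0.0003] -0.559
(np.float64(0.4914), np.float64(0.0018), 0.25, np.float64(68.8)) -> [-0.1046  0.0145 -0.0003] -0.7
(np.float64(0.4829), np.float64(-0.0144), 0.25, np.float64(76.8)) -> [-0.1198  0.0246 -0.0003] -0.84
(np.float64(0.4767), np.float64(-0.0315), 0.25, np.float64(84.8)) -> [-0.1335  0.0366 -0.0003] -0.979
```

View pics/s2.png

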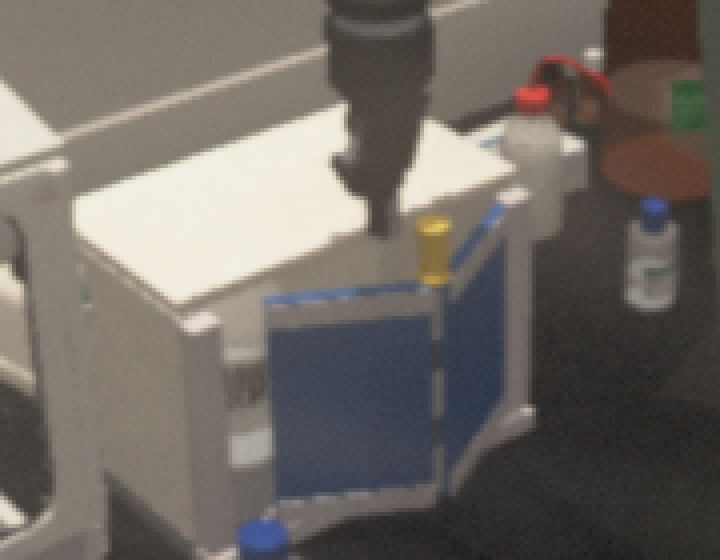

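```bash
python3 -m jog '[[[-0.007,0,0],0,0],[[-0.013,0,0],0,0],[[-0.018,0,0],-0.02,0],[[-0.023,-0.001,0],-0.06,0],[[-0.029,-0.002,0],-0.1,0],[[-0.035,-0.002,0],-0.14,0],[[-0.041,-0.002,0],-0.19,0],[[-0.047,-0.002,0],-0.235,0]]'
python3 - <<'E'
from h import *
p=snapshot("top"); cv2.imwrite("pics/t2.png",cv2.resize(p["img"][110:260,170:370],(800,600),interpolation=3))
for t in ["fold_post"]:
    for r in models.mark_of(p,t): 
        c=w(p,r["centre"]); print(t,round(r["conf"],2),c,pix(p,c), np.arctan2(.602-c[0],c[1]+.067))
E
```

```text
clock: 5.25
eef_pos: [0.5343, 0.0445, 0.25]
tool_rot: [[0.739, 0.674, 0.003], [0.674, -0.739, 0.0], [0.002, 0.001, -1.0]]
wrist_force: [2.2, 0.4, -0.1]
gripper_width: 0.0003
fold_post 0.71 [0.5174 0.0294 0.244 ] [260.5747 219.2408] 0.719989631741169
```

View pics/t2.png

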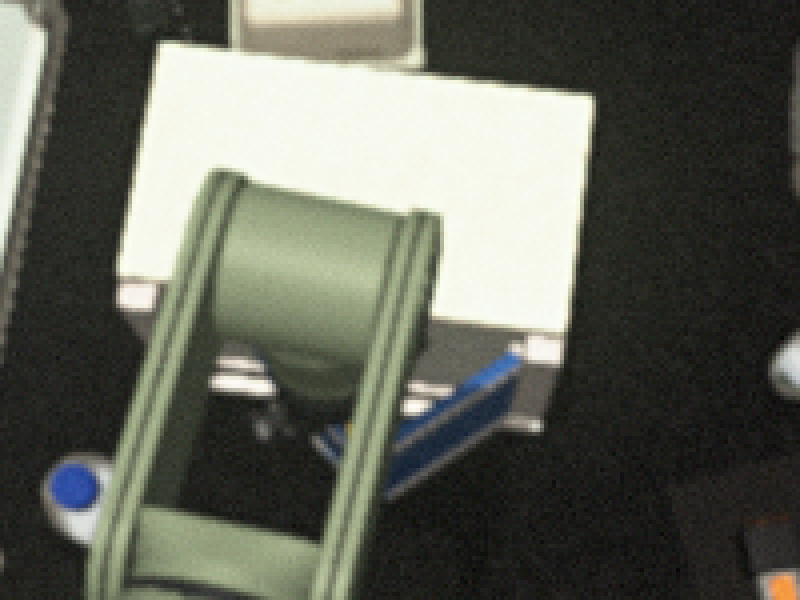

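The door is following (2 N). Continue the arc.

Run:
```python
from h import *
H=np.array([.602,-.067]); W=[]
for q in [.8,.9,1.0,1.1,1.2,1.3,1.4,1.48]:
    f=H+.128*np.array([-np.sin(q),np.cos(q)]); c=f+.023*np.array([np.cos(q),np.sin(q)]); W.append((*map(float,c.round(4)),.25,float(round(np.degrees(q),1))))
to(*W)
```

```text
t 5.35 tcp [0.5336 0.0443 0.2497] yaw 42.23 F [-0.215  -0.5176 -0.0162] w -0.0 q6 [-4.5  6.2 92.6 -0.  81.2 43.3]
(0.5262, 0.0387, 0.25, 45.8) -> [-0.0092 -0.0008 -0.0003] -0.062
(0.516, 0.0306, 0.25, 51.6) -> [-0.0222 -0.0017 -0.0003] -0.164
(0.5067, 0.0215, 0.25, 57.3) -> [-0.0352 -0.0012 -0.0003] -0.263
(0.4984, 0.0116, 0.25, 63.0) -> [-0.048   0.0006 -0.0003] -0.362
(0.491, 0.0008, 0.25, 68.8) -> [-0.0607  0.0036 -0.0003] -0.464
(0.4848, -0.0106, 0.25, 74.5) -> [-0.073   0.0079 -0.0003] -0.563
(0.4798, -0.0226, 0.25, 80.2) -> [-0.0848  0.0134 -0.0003] -0.663
(0.4766, -0.0325, 0.25, 84.8) -> [-0.0938  0.0186 -0.0003] -0.743
```

```bash
python3 -m jog '[[[-0.009,-0.001,0],-0.06,0],[[-0.016,-0.0015,0],-0.11,0],[[-0.022,-0.0015,0],-0.16,0],[[-0.029,-0.0015,0],-0.21,0],[[-0.035,-0.001,0],-0.26,0],[[-0.042,0,0],-0.31,0],[[-0.048,0.001,0],-0.36,0],[[-0.054,0.002,0],-0.41,0]]';  python3 - <<'E'
from h import *
p=snapshot("side");cv2.imwrite("pics/s3.png",cv2.resize(p["img"][140:280,150:330],(720,560),interpolation=3))
for t in ["fold_post"]:
    for r in models.mark_of(p,t): 
        c=w(p,r["centre"]); print(t,round(r["conf"],2),c,pix(p,c), np.arctan2(.602-c[0],c[1]+.067))
H=np.array([.602,-.067]); W=[]
for q in [1.2,1.3,1.4,1.48]:
    f=H+.128*np.array([-np.sin(q),np.cos(q)]); c=f+.023*np.array([np.cos(q),np.sin(q)]); W.append((*map(float,c.round(4)),.25,float(round(np.degrees(q),1))))
to(*W)
E
```

```text
clock: 6.35
eef_pos: [0.4952, 0.0072, 0.2495]
tool_rot: [[0.41, 0.912, 0.001], [0.912, -0.41, 0.001], [0.001, 0.0, -1.0]]
wrist_force: [0.8, 1.2, 0.5]
gripper_width: 0.0
fold_post 0.76 [ 0.4826 -0.0234  0.2441] [288.7563 202.2367] 1.2204325151284525
t 6.45 tcp [0.495  0.0065 0.2494] yaw 65.66 F [ 0.0568 -0.5468  0.4056] w 0.0002 q6 [-9.3  1.1 98.  -0.  80.9 15.1]
(0.491, 0.0008, 0.25, 68.8) -> [-0.0068 -0.0013 -0.0006] -0.055
(0.4848, -0.0106, 0.25, 74.5) -> [-0.0198 -0.0022 -0.0006] -0.154
(0.4798, -0.0226, 0.25, 80.2) -> [-0.0328 -0.0018 -0.0005] -0.254
(0.4766, -0.0325, 0.25, 84.8) -> [-0.0431 -0.0007 -0.0005] -0.334
```

View pics/s3.png

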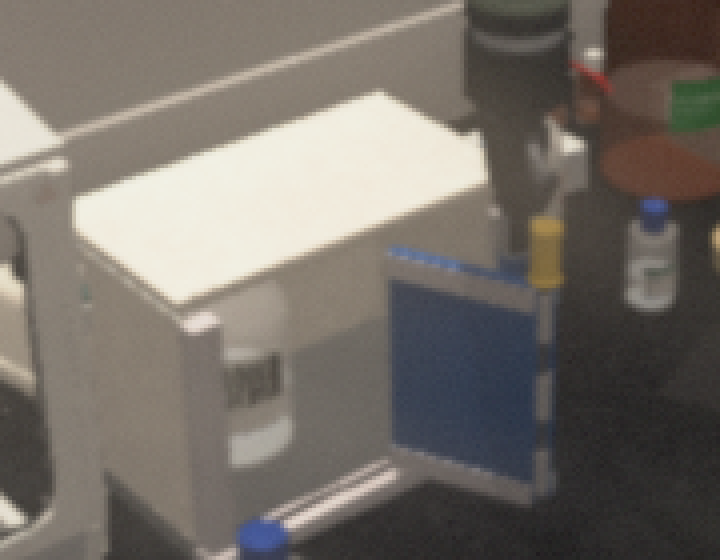

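```bash
python3 -m jog '[[[-0.007,-0.001,0],-0.055,0],[[-0.014,-0.002,0],-0.11,0],[[-0.02,-0.002,0],-0.155,0],[[-0.026,-0.002,0],-0.2,0],[[-0.03,-0.002,0],-0.235,0],[[-0.034,-0.002,0],-0.265,0]]';python3 - <<'E'
from h import *
p=snapshot("side")
for t in ["fold_post"]:
    for r in models.mark_of(p,t): 
        c=w(p,r["centre"]); print(t,round(r["conf"],2),c,pix(p,c), np.arctan2(.602-c[0],c[1]+.067))
to((0.4766, -0.0325, 0.25, 84.8))
E
```

```text
clock: 7.2
eef_pos: [0.4799, -0.0231, 0.2494]
tool_rot: [[0.158, 0.987, 0.001], [0.987, -0.158, 0.001], [0.001, 0.001, -1.0]]
wrist_force: [1.8, 1.2, 0.6]
gripper_width: 0.0002
t 7.3 tcp [ 0.4794 -0.0236  0.2493] yaw 80.82 F [ 0.4795  0.1068 -0.6726] w 0.0001 q6 [-13.2  -0.8  99.9  -0.   80.8  -4. ]
(0.4766, -0.0325, 0.25, 84.8) -> [-0.0093 -0.0014 -0.0007] -0.07
```

```bash
python3 -m jog '[[[-0.003,-0.0005,0],-0.02,0],[[-0.006,-0.001,0],-0.045,0],[[-0.009,-0.001,0],-0.07,0]]';python3 -m jog '[[[-0.002,0,0],0,0]]';python3 -m jog '[[[-0.002,0,0],0,0]]'
```

```text
clock: 7.68
eef_pos: [0.4768, -0.032, 0.2493]
tool_rot: [[0.087, 0.996, -0.0], [0.996, -0.087, 0.001], [0.001, -0.0, -1.0]]
wrist_force: [0.2, 5.7, 2.3]
gripper_width: -0.0003
clock: 7.8
eef_pos: [0.4768, -0.0321, 0.2493]
tool_rot: [[0.088, 0.996, 0.0], [0.996, -0.088, 0.006], [0.006, -0.0, -1.0]]
wrist_force: [1.4, 11.1, 0.6]
gripper_width: -0.0004
clock: 7.92
eef_pos: [0.4768, -0.0322, 0.2494]
tool_rot: [[0.088, 0.996, 0.001], [0.996, -0.088, 0.01], [0.01, -0.0, -1.0]]
wrist_force: [2.0, 15.4, 1.5]
gripper_width: -0.0001
```

At the stop (force rises, no motion). Back off and lift.

```bash
python3 -m jog '[[[0.01,0,0],0,0],[[0.03,0,0],0,0],[[0.045,0,-0.02],0,0],[[0.045,0,-0.06],0,0],[[0.045,0,-0.1],0,0.03],[[0.045,0,-0.12],0,0.085]]';python3 - <<'E'
from h import *
p=snapshot("side");cv2.imwrite("pics/s4.png",cv2.resize(p["img"][140:320,150:390],(800,600),interpolation=3))
np.save("side4.npy",p,allow_pickle=True)
for t in ["fold_post","label"]:
    for r in models.mark_of(p,t): 
        c=w(p,r["centre"]); print(t,round(r["conf"],2),c,pix(p,c), np.arctan2(.602-c[0],c[1]+.067))
for r in models.outline_of(p,"label"):
    v,u=np.nonzero(r["pixels"]); print(r["conf"],len(u),u.min(),u.max(),v.min(),v.max())
    zc=p["z_map"];Kc=p["K"]
    zc=zc[v,u];C=np.c_[(u-Kc[0,2])/Kc[0,0]*zc,(v-Kc[1,2])/Kc[1,1]*zc,zc]
    W=C@p["pose"][:3,:3].T+p["pose"][:3,3]
    k=(zc>0)&(W[:,2]>.04)&(W[:,2]<.17)&(W[:,0]>.6); W=W[k]
    if len(W)<30: continue
    from scipy.optimize import least_squares
    s=least_squares(lambda a:np.hypot(W[:,0]-a[0],W[:,1]-a[1])-.0505,[.70,.13],loss="soft_l1",f_scale=.003); print("axis",s.x,np.std(s.fun),len(W))
to((.46,-.31,.36,15))
E
```

```text
clock: 8.68
eef_pos: [0.4814, 0.008, 0.3721]
tool_rot: [[0.089, 0.996, 0.004], [0.996, -0.089, -0.002], [-0.002, 0.004, -1.0]]
wrist_force: [0.3, -0.9, 0.6]
gripper_width: 0.0362
fold_post 0.86 [ 0.4737 -0.061   0.2475] [300.3828 198.2634] 1.5244134318532099
fold_post 0.31 [0.6559 0.1327 0.1043] [212.8622 235.654 ] -0.2636402670683264
label 0.73 [0.6555 0.1315 0.1075] [213.2057 234.7337] -0.26330835086448834
label 0.6 [0.4833 0.2822 0.0587] [204.7846 295.2265] 0.32776569599224425
label 0.16 [0.696  0.2226 0.1172] [180.621  236.9983] -0.313711606662997
0.9 951 204 230 271 316
0.81 750 202 223 210 257
axis [0.7061 0.124 ] 0.006313916917693468 649
0.62 10594 169 302 163 283
axis [0.7191 0.035 ] 0.04882469059725808 1785
t 8.88 tcp [0.4804 0.0083 0.3687] yaw 84.89 F [ 0.5074 -0.1295 -0.2352] w 0.0655 q6 [-9.3 -4.1 89.3 -0.  94.8 -4.2]
(0.46, -0.31, 0.36, 15) -> [-0.3189  0.008   0.0089] 1.22
```

View pics/s4.png

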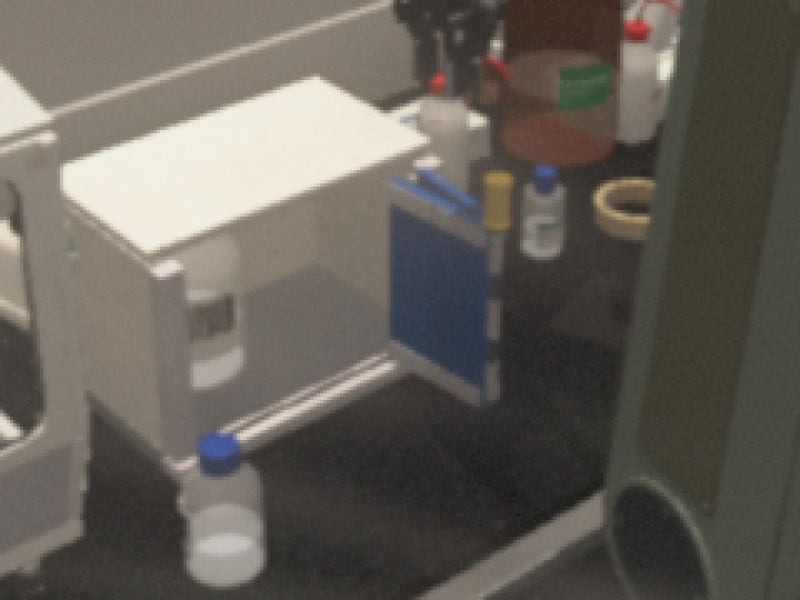

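Run:
```python
import numpy as np,cv2
from scipy.optimize import least_squares
np.set_printoptions(precision=4,suppress=True)
p=np.load("side4.npy",allow_pickle=True).item()
v,u=np.mgrid[195:275,195:240]; zc=p["z_map"][v,u];K=p["K"]
C=np.stack([(u-K[0,2])/K[0,0]*zc,(v-K[1,2])/K[1,1]*zc,zc],-1)
W=C@p["pose"][:3,:3].T+p["pose"][:3,3]
m=(zc>0)&(W[...,2]>.03)&(W[...,2]<.145)&(W[...,0]>.635)&(W[...,1]>.07)&(W[...,1]<.19)
for it in range(3):
    Q=W[m]; s=least_squares(lambda a:np.hypot(Q[:,0]-a[0],Q[:,1]-a[1])-.0505,[.70,.13],loss="soft_l1",f_scale=.002)
    r=abs(np.hypot(W[...,0]-s.x[0],W[...,1]-s.x[1])-.0505); m&=r<.008
    print(s.x,m.sum(),np.std(s.fun))
ax=s.x
im=p["img"]
big=cv2.resize(im[200:275,190:250],(720,900),interpolation=3)[:600]
def pj(P):
    c=np.linalg.inv(p["pose"])@np.append(P,1); q=K@c[:3]; return q[:2]/q[2]
# unwrap cylinder -> azimuth profile
az=np.radians(np.arange(-60,61,1.5)) # angle from -x toward +y
zs=np.arange(.06,.155,.003)
out=np.zeros((len(zs),len(az),3),np.uint8)
mx=np.array([[pj([ax[0]-.051*np.cos(a),ax[1]+.051*np.sin(a),z]) for a in az] for z in zs[::-1]],np.float32)
out=cv2.remap(im,mx[...,0],mx[...,1],1)
cv2.imwrite("pics/unwrap.png",np.vstack([cv2.resize(out,(800,360),interpolation=0)]))
cv2.imwrite("pics/big.png",big)
g=out.mean(2); 
for i in range(0,len(zs),3): print(round(zs[::-1][i],3),g[i,::4].astype(int))
print(np.degrees(az[::4]))
```

```text
[0.7048 0.1234] 514 0.00311501836934378
[0.7047 0.1234] 514 0.0029648184473548837
[0.7047 0.1234] 514 0.0029648184473548837
0.153 [129 130 130 132 138 140 143 143 147 149 150 149 150 151 151 150 131 114
 116 128 153]
0.144 [128 128 129 130 133 135 137 137 140 141 142 143 144 148 150 150 132 114
 111 114 114]
0.135 [128 126 127 129 129 130 131 133 137 136 138 149 160 165 166 166 136 114
 112 114 113]
0.126 [128 127 127 126 127 128 128 125 110 108 116 118 121 121 117 121 116 112
 112 113 113]
0.117 [126 124 125 126 125 123 114  94  77  88  90  85  87  88  89  99 101 110
 113 114 113]
0.108 [125 122 119 117 117 120 113  96  78  85  86  85  86  91  90  96 102 112
 113 114 115]
0.099 [115 112 111 113 118 126 118  96  82  87  87  85  82  99  95  95 104 112
 113 114 116]
0.09 [110 110 113 120 128 127 117  98  87  89  95  97  88 101 100 100 104 112
 114 114 114]
0.081 [113 114 115 116 118 119 119 121 119 121 123 122 120 122 120 119 114 113
 114 115 114]
0.072 [112 111 112 113 116 121 124 127 127 128 126 127 126 126 125 124 118 114
 113 115 113]
0.063 [111 110 111 114 117 122 132 140 139 139 140 139 141 139 139 136 121 110
 112 113 115]
[-60. -54. -48. -42. -36. -30. -24. -18. -12.  -6.   0.   6.  12.  18.
  24.  30.  36.  42.  48.  54.  60.]
```

View pics/unwrap.png

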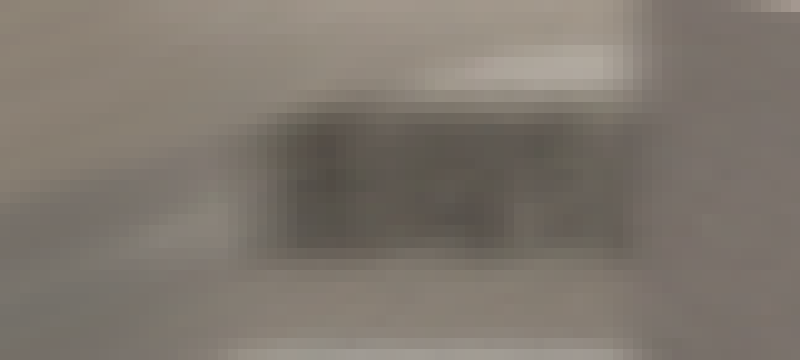

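View pics/big.png

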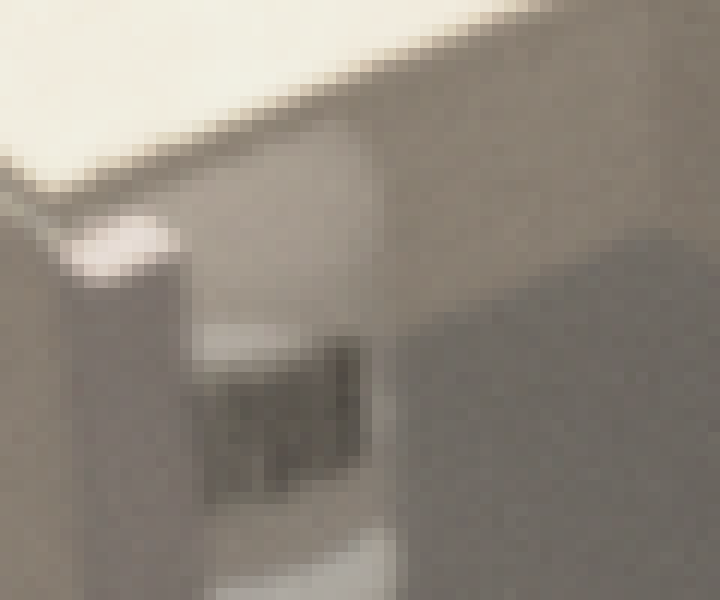

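```bash
python3 -m jog '[[[-0.04,0.001,0],0.17,0.085],[[-0.085,0.002,0],0.34,0.085],[[-0.13,0.003,0],0.51,0.085],[[-0.175,0.004,0],0.68,0.085],[[-0.22,0.005,0],0.85,0.085],[[-0.27,0.006,0],1.0,0.085],[[-0.30,0.02,0.02],1.12,0.085],[[-0.31,0.04,0.04],1.16,0.085]]';python3 -m jog '[[[0,0,0],0,0.085],[[0,0,0],0,0.085]]'
python3 - <<'E'
from h import *
p=snapshot("wrist"); cv2.imwrite("pics/w5.png",p["img"]); np.save("w5.npy",p,allow_pickle=True)
for t in ["scanner","window","mat"]:
    for r in models.mark_of(p,t): print(t,round(r["conf"],2),w(p,r["centre"]),pix(p,w(p,r["centre"])))
K=p["K"]
for t in ["scanner","mat"]:
    for r in models.outline_of(p,t)[:1]:
        m=r["pixels"].astype(np.uint8); 
        n,l,st,_=cv2.connectedComponentsWithStats(m); k=1+st[1:,4].argmax(); v,u=np.nonzero(l==k)
        zz=.032 if t=="scanner" else .003
        R=np.c_[(u-K[0,2])/K[0,0],(v-K[1,2])/K[1,1],np.ones(len(u))]@p["pose"][:3,:3].T; o=p["pose"][:3,3]
        P=o+R*((zz-o[2])/R[:,2])[:,None]
        print(t,len(u),cv2.minAreaRect((P[:,:2]*1000).astype(np.float32)))
to()
E
```

```text
clock: 9.88
eef_pos: [0.4917, -0.3056, 0.3264]
tool_rot: [[0.95, 0.311, -0.003], [0.311, -0.95, 0.001], [-0.003, -0.002, -1.0]]
wrist_force: [-0.4, 0.6, 0.1]
gripper_width: 0.0848
clock: 10.12
eef_pos: [0.4923, -0.3031, 0.3285]
tool_rot: [[0.948, 0.317, -0.002], [0.317, -0.948, 0.001], [-0.001, -0.002, -1.0]]
wrist_force: [0.3, -0.4, 0.1]
gripper_width: 0.085
scanner 0.77 [ 0.4598 -0.3155  0.0033] [279.2593 187.9234]
window 0.97 [ 0.5378 -0.2904  0.0171] [280.0596 125.9166]
mat 0.89 [ 0.4773 -0.3102 -0.0059] [279.613  173.2406]
scanner 3875 ((459.84344482421875, -314.380615234375), (162.01583862304688, 48.11353302001953), 18.50602912902832)
mat 12218 ((480.751953125, -311.243896484375), (219.44512939453125, 131.1925811767578), 23.09714698791504)
t 10.43 tcp [ 0.493  -0.3034  0.3303] yaw 18.47 F [ 0.9284  1.1149 -1.2268] w 0.0851 q6 [-40.2   9.   80.1  -0.   90.8  31.4]
```

View pics/w5.png

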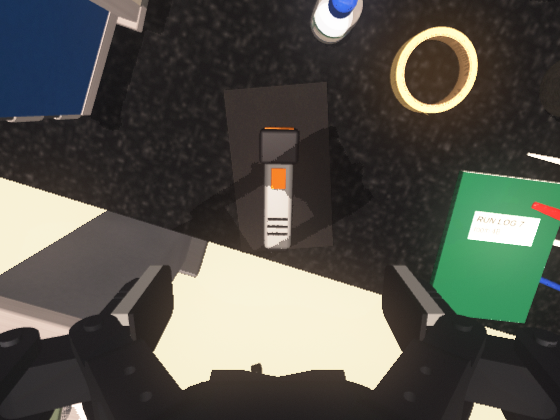

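Run:
```python
from h import *
to((.461,-.3142,.10,18.5),(.461,-.3142,.008,18.5))
```

```text
t 10.43 tcp [ 0.493  -0.3034  0.3303] yaw 18.47 F [ 0.9284  1.1149 -1.2268] w 0.0851 q6 [-40.2   9.   80.1  -0.   90.8  31.4]
(0.461, -0.3142, 0.1, 18.5) -> [-0.0339 -0.0003  0.2303] -0.001
(0.461, -0.3142, 0.008, 18.5) -> [-0.034  -0.0004  0.3223] -0.001
```

```bash
python3 -m jog '[[[-0.01,0,0.05],0,0.085],[[-0.02,0,0.1],0,0.085],[[-0.03,0,0.15],0,0.085],[[-0.034,0,0.2],0,0.085],[[-0.034,0,0.23],0,0.085],[[-0.034,0,0.24],0,0.085],[[-0.034,0,0.24],0,0.085]]'
python3 - <<'E'
from h import *
p=snapshot("wrist"); cv2.imwrite("pics/w6.png",p["img"]); 
for t in ["scanner","window","mat"]:
    for r in models.mark_of(p,t): print(t,round(r["conf"],2),w(p,r["centre"]),pix(p,w(p,r["centre"])))
to((.461,-.3142,.008,18.5))
E
```

```text
clock: 11.3
eef_pos: [0.4609, -0.3146, 0.0897]
tool_rot: [[0.949, 0.316, 0.0], [0.316, -0.949, -0.0], [0.0, 0.0, -1.0]]
wrist_force: [1.0, 0.8, 0.2]
gripper_width: 0.0848
scanner 0.61 [ 0.4586 -0.3157  0.0016] [278.504  218.4395]
window 0.87 [ 0.5364 -0.2901  0.0195] [279.2661  89.9064]
t 11.5 tcp [ 0.4619 -0.3155  0.0913] yaw 18.45 F [-0.2356  0.0632  0.4426] w 0.0849 q6 [-43.2  18.7  97.7   0.   63.4  28.4]
(0.461, -0.3142, 0.008, 18.5) -> [-0.0006 -0.0018  0.0833] -0.001
```

View pics/w6.png

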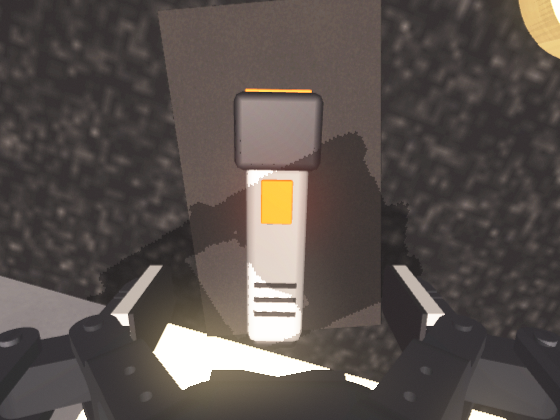

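```bash
python3 -m jog '[[[0,-0.001,0.03],0,0.085],[[0,-0.001,0.055],0,0.085],[[0,-0.001,0.072],0,0.085],[[0,-0.001,0.082],0,0.085],[[0,-0.001,0.082],0,0.06],[[0,-0.001,0.082],0,0.045]]' 40; python3 -m jog '[[[0,0,0],0,0.04],[[0,0,0],0,0.03],[[0,0,0],0,0.02],[[0,0,0],0,0.02],[[0,0,0],0,0.02]]' 40
```

```text
clock: 12.25
eef_pos: [0.461, -0.3141, 0.0081]
tool_rot: [[0.949, 0.316, 0.001], [0.316, -0.949, -0.001], [0.001, 0.002, -1.0]]
wrist_force: [0.4, 0.7, 0.5]
gripper_width: 0.0513
clock: 12.88
eef_pos: [0.4611, -0.3142, 0.0084]
tool_rot: [[0.949, 0.316, 0.002], [0.316, -0.949, -0.001], [0.001, 0.002, -1.0]]
wrist_force: [-0.2, 0.7, 5.9]
gripper_width: 0.0354
```

```bash
python3 -m jog '[[[0,0,-0.01],0,0.02],[[0,0,-0.03],0,0.02],[[0,0,-0.065],0,0.02],[[0,0,-0.11],0,0.02],[[0,0,-0.16],0,0.02],[[0,0,-0.21],0,0.02],[[0,0,-0.26],0,0.02],[[0,0,-0.32],0,0.02]]' 60
python3 - <<'E'
from h import *
p=snapshot("wrist"); cv2.imwrite("pics/w7.png",p["img"]); R=np.array(bot.observe()["tool_rot"]);t0=np.array(bot.observe()["eef_pos"])
for t in ["scanner","window"]:
    for r in models.mark_of(p,t): c=w(p,r["centre"]);print(t,round(r["conf"],2),c,"tool",R.T@(c-t0),pix(p,w(p,r["centre"])))
to((.457,.163,.33,-9),(.457,.163,.094,-9))
E
```

```text
clock: 13.88
eef_pos: [0.4591, -0.3124, 0.3272]
tool_rot: [[0.949, 0.316, -0.003], [0.316, -0.949, 0.003], [-0.002, -0.004, -1.0]]
wrist_force: [0.4, -0.2, -1.6]
gripper_width: 0.0351
scanner 0.67 [ 0.4565 -0.3115  0.3219] tool [-0.0045 -0.0058  0.0165] [274.6765 272.4346]
window 0.58 [ 0.5361 -0.2886  0.3381] tool [ 0.0784 -0.0021  0.0009] [283.4018  75.1013]
t 14.03 tcp [ 0.4617 -0.3147  0.332 ] yaw 18.44 F [ 0.9986  0.464  -2.2418] w 0.0354 q6 [-43.2   6.1  83.1  -0.   90.3  28.4]
(0.457, 0.163, 0.33, -9) -> [ 0.1467 -0.4547 -0.001 ] 0.479
(0.457, 0.163, 0.094, -9) -> [ 0.1457 -0.4565  0.235 ] 0.479
```

View pics/w7.png

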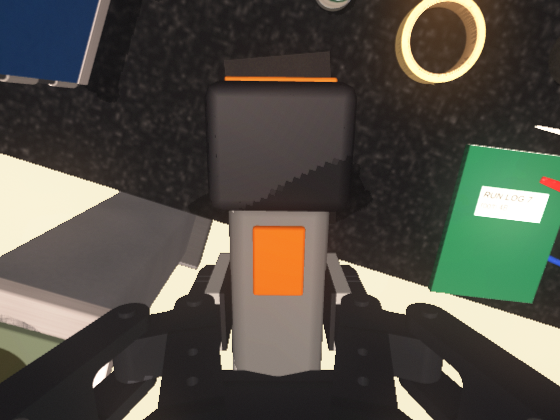

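```bash
python3 -m jog '[[[0.005,-0.02,0],0.02,0.02],[[0.02,-0.06,0],0.06,0.02],[[0.035,-0.105,0],0.11,0.02],[[0.05,-0.15,0],0.16,0.02],[[0.065,-0.2,0],0.21,0.02],[[0.08,-0.25,0],0.26,0.02],[[0.096,-0.3,0],0.31,0.02],[[0.11,-0.345,0],0.37,0.02]]';python3 -m jog '[[[0.03,-0.035,0],0.03,0.02],[[0.048,-0.07,0],0.07,0.02],[[0.066,-0.09,0],0.11,0.02],[[0.07,-0.095,0],0.11,0.02]]';python3 - <<'E'
from h import *
to((.457,.163,.33,-9),(.457,.163,.094,-9))
E
```

```text
clock: 15.02
eef_pos: [0.4537, 0.0505, 0.3247]
tool_rot: [[0.999, -0.05, -0.005], [-0.05, -0.999, 0.0], [-0.005, -0.0, -1.0]]
wrist_force: [0.6, -0.1, -1.9]
gripper_width: 0.0355
clock: 15.52
eef_pos: [0.5292, 0.141, 0.3242]
tool_rot: [[0.988, -0.156, -0.006], [-0.156, -0.988, -0.001], [-0.005, 0.002, -1.0]]
wrist_force: [-0.8, -0.2, -2.4]
gripper_width: 0.0352
t 15.53 tcp [0.5292 0.141  0.3242] yaw -8.95 F [-0.8004 -0.1638 -2.3777] w 0.0352 q6 [  5.9   5.5  84.7  -0.   90.2 104.8]
(0.457, 0.163, 0.33, -9) -> [-0.0747 -0.0105 -0.0054] 0.001
(0.457, 0.163, 0.094, -9) -> [-0.0735 -0.0108  0.2306] 0.001
```

```bash
python3 -m jog '[[[-0.03,-0.005,0],0,0.02],[[-0.06,-0.01,0],0,0.02],[[-0.074,-0.011,0.01],0,0.02],[[-0.074,-0.011,0.05],0,0.02],[[-0.074,-0.011,0.09],0,0.02],[[-0.074,-0.011,0.11],0,0.02],[[-0.074,-0.011,0.11],0,0.02]]';python3 - <<'E'
from h import *
to((.457,.163,.094,-9))
o=bot.observe()
for n in ["side","wrist","top"]:
    p=snapshot(n); cv2.imwrite(f"pics/{n}8.png",p["img"]); R=np.array(o["tool_rot"]);t0=np.array(o["eef_pos"])
    for t in ["scanner","window","label","fold_post"]:
        for r in models.mark_of(p,t): c=w(p,r["centre"]);print(n,t,round(r["conf"],2),c,"tool",R.T@(c-t0))
E
```

```text
clock: 16.4
eef_pos: [0.4557, 0.1615, 0.2141]
tool_rot: [[0.987, -0.158, -0.008], [-0.158, -0.987, -0.002], [-0.007, 0.003, -1.0]]
wrist_force: [0.5, -0.2, -1.3]
gripper_width: 0.035
t 16.4 tcp [0.4557 0.1615 0.2141] yaw -9.09 F [ 0.4957 -0.1602 -1.3396] w 0.035 q6 [  9.3   1.8 101.6  -0.   77.  108.3]
(0.457, 0.163, 0.094, -9) -> [ 0.0019 -0.002   0.12  ] -0.001
side scanner 0.69 [0.4519 0.1621 0.2096] tool [-0.0038 -0.      0.0045]
side label 0.9 [0.4832 0.2845 0.0576] tool [ 0.0088 -0.1262  0.1561]
side label 0.62 [0.6548 0.1302 0.1064] tool [ 0.2023 -0.0008  0.1062]
side fold_post 0.96 [ 0.474  -0.0571  0.2439] tool [ 0.0523  0.2131 -0.0296]
wrist scanner 0.83 [0.4578 0.1635 0.2124] tool [ 0.0018 -0.0023  0.0017]
wrist window 0.85 [0.5384 0.1495 0.23  ] tool [ 0.0834 -0.0011 -0.0165]
wrist label 0.67 [0.4863 0.2851 0.0583] tool [ 0.0118 -0.1273  0.1554]
top scanner 0.55 [0.6543 0.1326 0.1076] tool [ 0.2014 -0.0031  0.105 ]
top scanner 0.49 [0.4561 0.1625 0.207 ] tool [ 0.0003 -0.001   0.0071]
top window 0.75 [0.5311 0.1493 0.235 ] tool [ 0.0762  0.0003 -0.0215]
top window 0.71 [ 0.4788 -0.3139 -0.0021] tool [0.0994 0.4652 0.2168]
top label 0.6 [0.49   0.2816 0.057 ] tool [ 0.016  -0.1244  0.1566]
top label 0.4 [0.6509 0.1337 0.1086] tool [ 0.1978 -0.0036  0.104 ]
top fold_post 0.87 [ 0.4748 -0.0537  0.2439] tool [ 0.0526  0.2096 -0.0296]
```

View pics/side8.png

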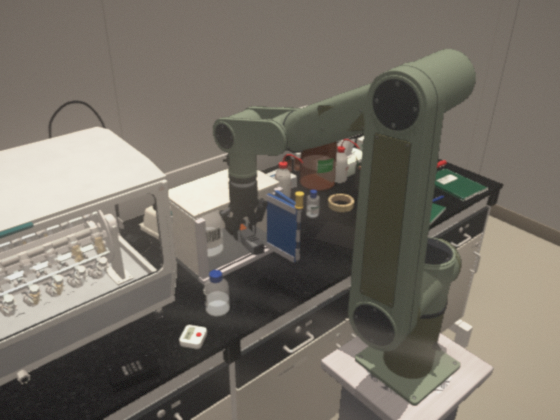

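View pics/wrist8.png

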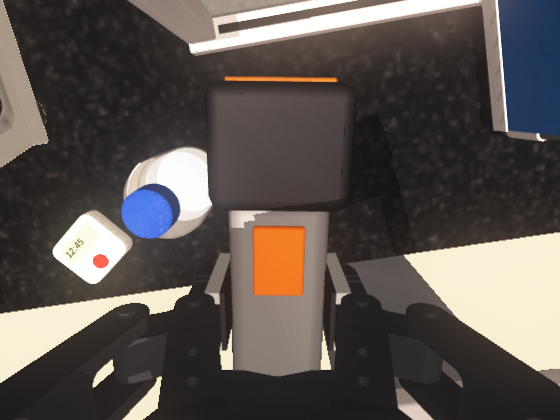

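```bash
python3 -m jog '[[[0,-0.001,0.04],0,0.02],[[0.001,-0.001,0.08],0,0.02],[[0.001,-0.001,0.105],0,0.02],[[0.001,-0.001,0.118],0,0.02],[[0.001,-0.001,0.118],0,0.02],[[0.001,-0.001,0.118],0,0.02]]';python3 - <<'E'
from h import *
to((.457,.163,.094,-9))
o=bot.observe()
for n in ["side","wrist"]:
    p=snapshot(n); cv2.imwrite(f"pics/{n}9.png",p["img"] if n=="wrist" else cv2.resize(p["img"][180:320,150:330],(720,560),interpolation=3)); R=np.array(o["tool_rot"]);t0=np.array(o["eef_pos"])
    for t in ["scanner","window","label"]:
        for r in models.mark_of(p,t): c=w(p,r["centre"]);print(n,t,round(r["conf"],2),c,"tool",R.T@(c-t0))
to((.457,.163,.094,-9))
E
```

```text
clock: 17.9
eef_pos: [0.4611, 0.1637, 0.1006]
tool_rot: [[0.988, -0.158, 0.003], [-0.158, -0.988, 0.0], [0.003, -0.001, -1.0]]
wrist_force: [0.3, 0.5, -2.1]
gripper_width: 0.035
t 17.9 tcp [0.4611 0.1637 0.1006] yaw -9.06 F [ 0.3067  0.5067 -2.1187] w 0.035 q6 [  9.4  10.2 107.2   0.   62.4 108.5]
(0.457, 0.163, 0.094, -9) -> [-0.004   0.0013  0.0066] -0.001
side scanner 0.56 [0.4563 0.1636 0.097 ] tool [-0.0048  0.0008  0.0036]
side scanner 0.28 [ 0.418   0.3675 -0.001 ] tool [-0.075  -0.1944  0.1016]
side window 0.75 [0.5389 0.1485 0.109 ] tool [ 0.0792  0.0027 -0.0083]
side label 0.84 [0.6567 0.1339 0.1081] tool [ 0.1979 -0.0015 -0.007 ]
side label 0.67 [0.4812 0.2866 0.0607] tool [ 0.0003 -0.1246  0.0399]
wrist scanner 0.77 [0.4599 0.1644 0.0949] tool [-0.0014 -0.0005  0.0056]
wrist window 0.63 [0.5402 0.1517 0.111 ] tool [ 0.08   -0.0006 -0.0102]
wrist window 0.32 [0.4584 0.1646 0.0957] tool [-0.0028 -0.0005  0.0049]
t 18.3 tcp [0.4601 0.1635 0.0996] yaw -9.06 F [-0.75   -0.0124 -1.5609] w 0.0352 q6 [  9.4  10.3 107.3   0.   62.4 108.5]
(0.457, 0.163, 0.094, -9) -> [-0.003   0.001   0.0056] -0.001
```

View pics/side9.png

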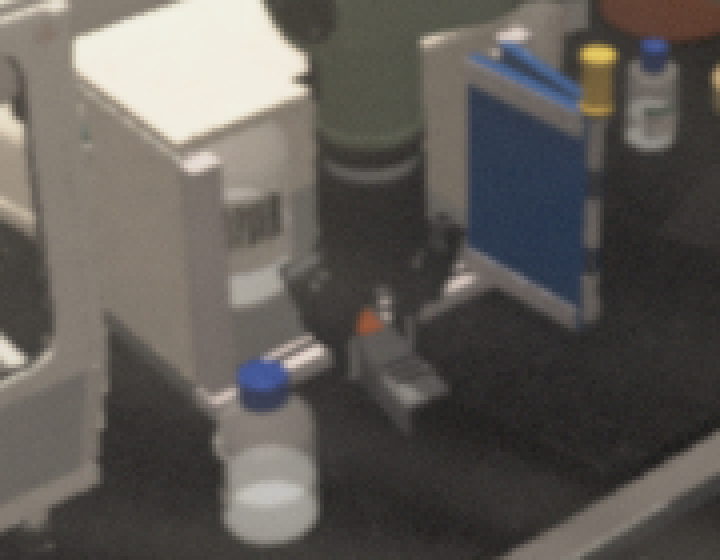

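View pics/wrist9.png

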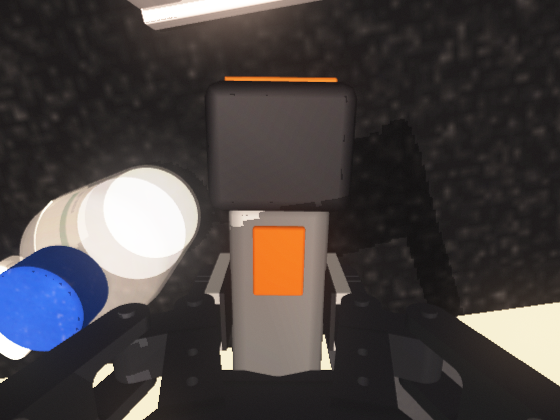

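```bash
python3 -m jog '[[[-0.001,0,0.003],0,0.02],[[-0.002,0.001,0.005],0,0.02],[[-0.002,0.001,0.005],0,0.02]]';python3 - <<'E'
from h import *
o=bot.observe();R=np.array(o["tool_rot"]);t0=np.array(o["eef_pos"])
L=[];S=[]
for i in range(4):
  for n in ["side","wrist"]:
    p=snapshot(n)
    for t in ["window","label"]:
        for r in models.mark_of(p,t):
            c=w(p,r["centre"])
            if t=="label" and n=="side" and c[0]>.62 and c[1]<.18: L.append(c)
            if t=="window" and abs(c[0]-.537)<.02 and abs(c[1]-.15)<.03: S.append(c)
print(np.array(L));print(np.array(S)); 
a,b=np.mean(L,0),np.mean(S,0); print(a,b,a-b,np.degrees(np.arctan2((a-b)[1],(a-b)[0])),np.linalg.norm(a-b))
to((.457,.163,.094,-9))
wd=np.array(bot.observe()["eef_pos"])+R@[.08,-.0005,-.013]; d=R[:,0]
t=(a-wd)@d; print("window by tcp",wd,"hit at label",wd+t*d,"miss",a-wd-t*d,"dist",t)
E
```

```text
clock: 18.68
eef_pos: [0.4572, 0.1626, 0.0938]
tool_rot: [[0.988, -0.158, -0.001], [-0.158, -0.988, -0.0], [-0.001, 0.0, -1.0]]
wrist_force: [-0.2, 0.4, -2.8]
gripper_width: 0.0349
[[0.6561 0.1332 0.113 ]
 [0.6572 0.1366 0.1068]
 [0.6555 0.1334 0.1098]
 [0.6549 0.1312 0.1079]]
[[0.536  0.1485 0.1043]
 [0.5387 0.1467 0.1087]
 [0.5373 0.1458 0.1051]
 [0.537  0.1505 0.1045]
 [0.5366 0.1459 0.1063]
 [0.5352 0.1499 0.1039]
 [0.5355 0.146  0.1067]
 [0.5385 0.1477 0.1059]]
[0.6559 0.1336 0.1094] [0.5368 0.1476 0.1057] [ 0.1191 -0.014   0.0037] -6.715718560349102 0.11994951541187371
t 19.88 tcp [0.4578 0.1628 0.0943] yaw -9.06 F [-0.112   0.574  -1.8759] w 0.0348 q6 [  9.4  10.5 107.8   0.   61.7 108.4]
(0.457, 0.163, 0.094, -9) -> [-0.0008 -0.0001  0.0003] -0.001
window by tcp [0.5369 0.1507 0.1072] hit at label [0.6556 0.1317 0.1071] miss [0.0003 0.0019 0.0023] dist 0.12025120794676487
```

Aim is within about 2 mm, range 0.120 m. Hold.

```bash
for i in 1 2 3; do python3 -m jog '[[[0,0,0],0,0.02],[[0,0,0],0,0.02],[[0,0,0],0,0.02],[[0,0,0],0,0.02],[[0,0,0],0,0.02],[[0,0,0],0,0.02],[[0,0,0],0,0.02],[[0,0,0],0,0.02]]'|head -2; done; python3 -m jog '[[[0,0,-0.02],0,0.02],[[-0.005,0,-0.06],0,0.02],[[-0.005,0,-0.11],0,0.02],[[-0.005,0,-0.16],0,0.02],[[-0.005,0,-0.21],0,0.02],[[-0.005,0,-0.24],0,0.02],[[-0.005,0,-0.24],0,0.02]]'
python3 - <<'E'
from h import *
to((.461,-.3142,.33,18.5))
E
```

```text
clock: 20.88
eef_pos: [0.4578, 0.1628, 0.0943]
clock: 21.88
eef_pos: [0.4578, 0.1628, 0.0943]
clock: 22.88
eef_pos: [0.4578, 0.1628, 0.0943]
clock: 23.75
eef_pos: [0.4544, 0.1639, 0.3373]
tool_rot: [[0.988, -0.157, 0.007], [-0.157, -0.988, 0.001], [0.007, -0.002, -1.0]]
wrist_force: [0.7, -0.1, -1.8]
gripper_width: 0.0354
t 23.75 tcp [0.4544 0.1639 0.3373] yaw -9.06 F [ 0.7443 -0.1016 -1.796 ] w 0.0354 q6 [  9.5  -3.6  92.4   0.   90.8 108.6]
(0.461, -0.3142, 0.33, 18.5) -> [0.0818 0.4711 0.0068] -0.481
```

```bash
python3 -m jog '[[[0.005,0.025,0],-0.03,0.02],[[0.014,0.08,0],-0.08,0.02],[[0.024,0.135,0],-0.14,0.02],[[0.033,0.19,0],-0.2,0.02],[[0.043,0.245,0],-0.26,0.02],[[0.052,0.3,0],-0.32,0.02],[[0.062,0.355,0],-0.38,0.02],[[0.07,0.41,0],-0.43,0.02]]'; python3 -m jog '[[[0,0,0],0,0.02],[[0,0,0],0,0.02]]'
python3 - <<'E'
from h import *
to((.461,-.3142,.33,18.5),(.461,-.3142,.05,18.5),(.461,-.3142,.0085,18.5))
E
```

```text
clock: 24.75
eef_pos: [0.4562, -0.2535, 0.3313]
tool_rot: [[0.963, 0.27, -0.003], [0.27, -0.963, 0.003], [-0.002, -0.004, -1.0]]
wrist_force: [0.7, -0.3, -1.2]
gripper_width: 0.0353
clock: 25.0
eef_pos: [0.4565, -0.2517, 0.3319]
tool_rot: [[0.964, 0.268, -0.003], [0.268, -0.964, 0.003], [-0.002, -0.004, -1.0]]
wrist_force: [1.1, 0.3, -1.9]
gripper_width: 0.0347
t 25.0 tcp [ 0.4565 -0.2517  0.3319] yaw 15.52 F [ 1.1084  0.3486 -1.881 ] w 0.0347 q6 [-38.4   1.9  87.6   0.   90.8  36.1]
(0.461, -0.3142, 0.33, 18.5) -> [-0.0124  0.0615  0.0016] -0.052
(0.461, -0.3142, 0.05, 18.5) -> [-0.0118  0.0626  0.2816] -0.052
(0.461, -0.3142, 0.0085, 18.5) -> [-0.0117  0.0628  0.3231] -0.052
```

```bash
python3 -m jog '[[[-0.006,0.03,0],-0.025,0.02],[[-0.012,0.062,0.02],-0.052,0.02],[[-0.012,0.062,0.07],-0.052,0.02],[[-0.012,0.062,0.13],-0.052,0.02],[[-0.012,0.062,0.18],-0.052,0.02],[[-0.012,0.062,0.23],-0.052,0.02],[[-0.012,0.062,0.27],-0.052,0.02],[[-0.012,0.062,0.29],-0.052,0.02]]'; python3 -m jog '[[[0,0,0],0,0.02],[[0,0,0],0,0.02],[[0,0,0],0,0.02]]'
python3 - <<'E'
from h import *
to((.461,-.3142,.0085,18.5))
p=snapshot("wrist"); cv2.imwrite("pics/w10.png",p["img"])
E
```

```text
clock: 26.0
eef_pos: [0.4608, -0.3114, 0.0408]
tool_rot: [[0.947, 0.32, -0.004], [0.32, -0.947, 0.005], [-0.003, -0.006, -1.0]]
wrist_force: [-0.3, 0.7, -2.3]
gripper_width: 0.0352
clock: 26.38
eef_pos: [0.4637, -0.3159, 0.046]
tool_rot: [[0.948, 0.319, 0.002], [0.319, -0.948, -0.002], [0.002, 0.003, -1.0]]
wrist_force: [-0.5, -0.1, -1.8]
gripper_width: 0.0352
t 26.38 tcp [ 0.4637 -0.3159  0.046 ] yaw 18.59 F [-0.4636 -0.1045 -1.7751] w 0.0352 q6 [-43.1  22.7  98.7   0.   58.4  28.3]
(0.461, -0.3142, 0.0085, 18.5) -> [-0.002  -0.0025  0.0375] 0.002
```

View pics/w10.png

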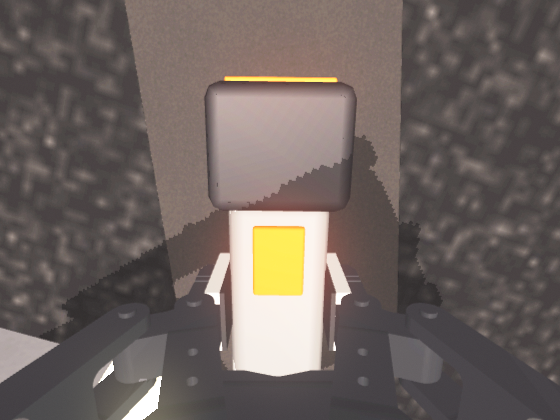

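Scanner is square in the jaws, over the mat. Lower slowly to contact.

```bash
python3 -m jog '[[[-0.002,-0.002,0.012],0,0.02],[[-0.002,-0.002,0.024],0,0.02],[[-0.002,-0.002,0.03],0,0.02],[[-0.002,-0.002,0.034],0,0.02],[[-0.002,-0.002,0.034],0,0.02]]'; python3 -m jog '[[[0,0,0.002],0,0.02],[[0,0,0.002],0,0.02]]'
```

```text
clock: 27.05
eef_pos: [0.4597, -0.3139, 0.0098]
tool_rot: [[0.948, 0.318, -0.001], [0.318, -0.948, 0.001], [-0.0, -0.001, -1.0]]
wrist_force: [-0.6, 0.8, -2.1]
gripper_width: 0.0348
clock: 27.3
eef_pos: [0.4602, -0.3143, 0.0086]
tool_rot: [[0.948, 0.318, 0.001], [0.318, -0.948, -0.0], [0.0, 0.001, -1.0]]
wrist_force: [0.3, -0.1, -1.6]
gripper_width: 0.0349
```

```bash
python3 -m jog '[[[0,0,0.001],0,0.02],[[0,0,0.001],0,0.02]]'|grep -E "pos|force"; python3 -m jog '[[[0,0,0.001],0,0.02],[[0,0,0.001],0,0.02]]'|grep -E "pos|force"
```

```text
eef_pos: [0.4602, -0.3142, 0.0084]
wrist_force: [-2.2, 1.2, 5.4]
eef_pos: [0.4602, -0.3143, 0.0084]
wrist_force: [-4.7, 3.0, 12.3]
```

```bash
python3 -m jog '[[[0,0,-0.0015],0,0.02],[[0,0,-0.0015],0,0.04],[[0,0,-0.0015],0,0.06],[[0,0,-0.0015],0,0.08],[[0,0,-0.0015],0,0.085],[[0,0,-0.0015],0,0.085],[[0,0,-0.0015],0,0.085]]';python3 -m jog '[[[0,0,-0.02],0,0.085],[[0,0,-0.06],0,0.085],[[0,0,-0.11],0,0.085],[[0,0,-0.17],0,0.085],[[0,0,-0.22],0,0.085],[[0,0,-0.26],0,0.085],[[0,0,-0.3],0,0.085],[[0,0,-0.3],0,0.085]]'
python3 - <<'E'
from h import *
to()
for n in ["wrist","side","top"]:
    p=snapshot(n); cv2.imwrite(f"pics/{n}11.png",p["img"])
    for t in ["scanner","window","label","fold_post","sample_bottle","tape_roll","timer"]:
        for r in models.mark_of(p,t):
            if r["conf"]>.5: print(n,t,round(r["conf"],2),w(p,r["centre"]))
E
```

```text
clock: 28.68
eef_pos: [0.4599, -0.314, 0.0077]
tool_rot: [[0.948, 0.318, -0.0], [0.318, -0.948, 0.0], [-0.0, -0.0, -1.0]]
wrist_force: [0.4, -0.1, 0.0]
gripper_width: 0.085
clock: 29.68
eef_pos: [0.4616, -0.3155, 0.3125]
tool_rot: [[0.948, 0.318, 0.007], [0.318, -0.948, -0.006], [0.004, 0.008, -1.0]]
wrist_force: [0.1, -0.9, 0.9]
gripper_width: 0.0848
t 29.68 tcp [ 0.4616 -0.3155  0.3125] yaw 18.56 F [ 0.1432 -0.9339  0.8789] w 0.0848 q6 [-43.2   6.6  84.8   0.   88.1  28.2]
wrist window 0.97 [ 0.5373 -0.2914  0.0202]
side scanner 0.71 [ 0.4571 -0.3124  0.0058]
side label 0.98 [0.4834 0.2812 0.0594]
side label 0.88 [0.6577 0.1333 0.1069]
side fold_post 0.95 [ 0.476  -0.0591  0.2462]
side fold_post 0.61 [ 0.4207  0.3676 -0.0026]
side sample_bottle 0.61 [ 0.6645 -0.3096 -0.0025]
side timer 0.95 [ 0.4195  0.367  -0.0004]
top scanner 0.64 [ 0.4581 -0.314  -0.0014]
top window 0.52 [ 0.535  -0.2944  0.0218]
top label 0.69 [0.4894 0.2801 0.0595]
top fold_post 0.71 [ 0.472  -0.0513  0.246 ]
top sample_bottle 0.75 [ 0.6704 -0.3066 -0.0024]
top timer 0.62 [ 0.4191  0.3671 -0.003 ]
```

View pics/wrist11.png

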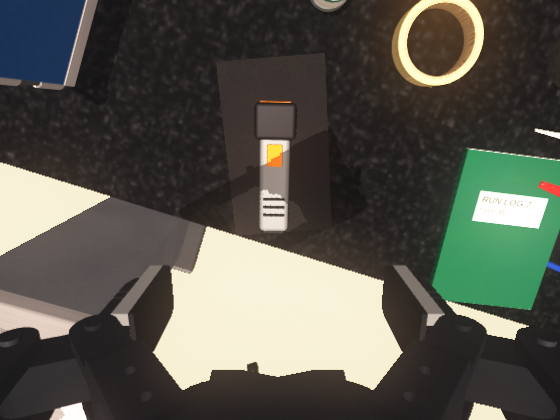

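View pics/top11.png

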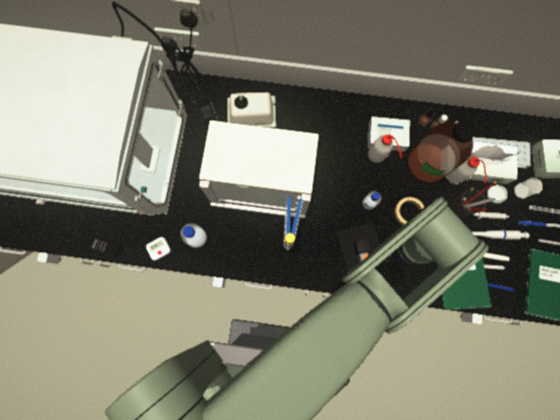

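View pics/side11.png

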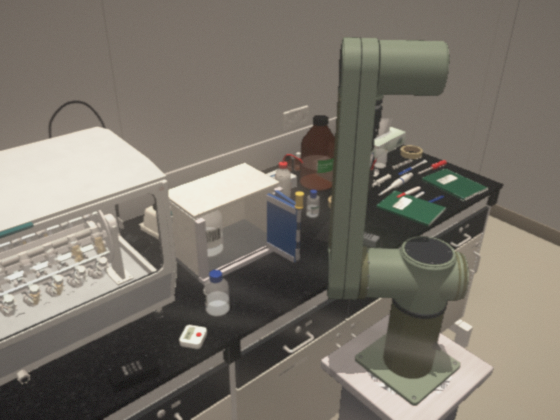

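```bash
python3 -m jog '[[[0,0,0],0,0.085],[[0,0,0],0,0.085],[[0,0,0],0,0.085],[[0,0,0],0,0.085]]'
python3 - <<'E'
from h import *
p=snapshot("side")
for r in models.mark_of(p,"fold_post")[:1]:
    c=w(p,r["centre"]); print(c,np.arctan2(.602-c[0],c[1]+.067))
print(bot.close_job())
E
```

```text
clock: 31.38
eef_pos: [0.4599, -0.314, 0.3078]
tool_rot: [[0.948, 0.318, -0.0], [0.318, -0.948, 0.0], [-0.0, -0.0, -1.0]]
wrist_force: [-0.2, -0.1, -0.3]
gripper_width: 0.0851
[ 0.4743 -0.059   0.2457] 1.508614078880975
the job is handed in; nothing more can be done
None
```

The job is done and handed in at about 31 s; the hand-in reports no verdict.

- **Door:** I pushed it at the post, with no more than 2 N read along the way. At the stop the force rose from 6 to 15 N with no further motion. The last network fixes of the post put the door angle at about 1.45–1.51 rad against the 1.48 stop. That is within their error, and the pictures show both panels folded at the right jamb.
- **Scan:** By the tool pose, the scanner window stood 0.120 m from the label, square to it and aimed within about 2–3 mm of the middle. I held it there with no measurable motion for over 3 s. The networks' own window fixes disagreed slightly, putting the window about 3 mm to the right and 2 mm lower. The label's facing (about 9° towards the robot's left) is good to only about ±4°.
- **Return:** The scanner is back flat on its mat, within about 2 mm of where it lay. I lowered it until it touched, pressing about 12 N, then released it.
- **Other things:** The label bottle and small bottle read within about 3 mm of their first fixes, and the timer within about 2 mm. The tape roll was not reported in the last pictures, but it looks undisturbed in the wrist and top views. The arm ended clear of everything at 0.31 m.
- **Slip:** On the way to the bottle I overshot about 7 cm forward while above the cupboard, touching nothing, and corrected it before descending.

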